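# Press a glass slab home in the sprung registration jig

### The arm

A 7-joint arm with a two-finger parallel gripper is mounted at the origin on a cart in front of the work surface, level with it; the furniture and walls round the work are solid. World frame = base frame: x ahead of the robot, y to its left, z up, the work surface at z = 0. Lengths are in m, angles in rad, forces in N, time in s.
With the tool pointing down it reaches from about 0.4 to 0.9 m from the base axis. Payload 5.5 kg.
Tool frame: the origin (TCP) lies midway between the tips of the shut fingers; the grasp point (between the pads) lies 19 mm behind it (manip.grip_depth is the distance from the TCP to the grasp point, in m); z points along the fingers, x is the direction in which the jaws open and shut, and the axes are right-handed (so a half turn about z gives the same grasp; the last joint's range is limited). The gripper opens to 92 mm and grips with 3 to 60 N. Pads are 19 mm wide; open, the fingers measure 130 mm over their backs; the gripper's body (75 mm by 190 mm) begins 47 mm behind the grasp point.
Start: joints at [1.555, 0.501, -0.427, 1.55, 0.221, 1.138, -0.21], TCP at [0.179, -0.625, 0.227] pointing down, gripper open.
Joint ranges: [-2.88, 2.88], [-0.31, 2.03], [-1.54, 1.56], [0.2, 2.42], [-1.41, 4.55], [0.19, 2.02], [-2.57, 2.57]. Speed limits (rad/s): [2.57, 2.57, 3.14, 3.14, 3.14, 3.14, 3.14].

### API

Orientations are given as a unit quaternion [x, y, z, w].
In Python, from bench import manip, effector, viewer gives the robot as it stands. Calls block until the motion is done:
- manip.move_pose(position, orientation): joint-space move of the TCP to a pose.
- manip.servo_line(position, ori=None, vel=0.15): straight line of the TCP; ori=None keeps the orientation; vel is the mean speed in m/s.
- manip.movej(angles): joint-space move.
- effector.open_jaws() and effector.close(f_grip=None): open the fingers fully, or close them until they stop; f_grip is the grip in N (None keeps the last).
- manip.sleep(seconds).
- manip.solve_ik(position, orientation): joint angles nearest the present ones, or None.
- viewer.get_image(name): name is "scene" or "top" or "wrist"; returns the picture (384x512x3 uint8, red, green, blue); there is no depth.
- viewer.get_calibration(name): a dict with "vfov" (degrees; the focal length in pixels is half the picture's height over the tangent of half this angle, whatever the lens; pixels are square), "cx", "cy" (the principal point, pixels), "eye" and "attitude" of the camera in the world. Camera axes: x right, y down, z forward; pixel columns grow to the right and rows downward; lengths in m; the calibration is good to about 2 mm. A picture is of the moment at which its call begins: read the wrist's pose just before it. get_calibration takes no time and is no camera call; for the wrist camera it gives the pose at the moment of the call.
A pose or a line that the arm cannot do raises manip.PlanningError and nothing moves.
- manip.hand_in(): hands the job in, once; it reports no verdict.
Readings, each from a call of its own:
- manip.current_clock(): time.
- manip.current_q(): joint angles.
- manip.current_joint_velocities(): joint speeds.
- manip.current_tau(): joint torques, N m.
- manip.current_tool_pos(): TCP position.
- manip.current_tcp_rot(): TCP orientation.
- manip.current_force(): force on the tool from outside, world axes, zero at the start.
- manip.current_wrist_torque(): the same for the moment, N m.
- manip.current_finger_gap(): finger opening in m.
Only numpy, scipy, OpenCV 4.12 (cv2) and the standard library are available. Lean on these libraries where they do the work, as an engineer would, in place of code of your own. Each camera call takes 0.05 s, during which the arm holds its last target.

### The job

Load the rectangular yellow glass slab into the dark grey jig ready for scribing: lay it flat on the bed lengthwise, short edge first between the white guides, and push it gently against the red sprung plunger until that edge sits fully home and square on the brass hard stops. Finish while still holding it pressed home with the gripper, because the spring pushes it back out if you let go. Leave the teal and red offcuts where they lie.

Things in the scene. Friction and masses are not known exactly. Their poses are not given: they have to be found in the camera images.
- yellow_slab_mid (a point): centre (half-way up) of the loose rectangular yellow glass slab, 50 x 90 x 8 mm, about 90 g, lying flat, a thin dark line across its middle; x axis along the 50 mm width, y along the 90 mm length, z up. Its ends are alike. Grasp it across the width, at or a little behind its middle as it goes into the jig, to keep the fingers clear of the guides
- teal_slab_mid (a point): centre of the loose teal glass offcut, irregular four-sided, within 60 x 70 mm, 8 mm thick. To be left alone
- red_slab_mid (a point): centre of the loose red glass offcut, irregular four-sided, within 45 x 60 mm, 8 mm thick. To be left alone
- jig: dark grey metal jig fixed to the bench, origin at the centre of its underside; bed 200 (x) x 110 (y) x 12 mm, so its top is 12 mm above the origin, bare from x = -100 to 0 mm. +x is the loading direction, from the open end to the plunger. A steel bracket behind the stops rises 28 mm above the bed
- jig_mouth (a point): middle of the mouth between the two white guides, on the bed: jig frame (+3, 0, +12) mm, axes as the jig's. The guides are 14 mm high; flared mouths from jig x = +3 to +14 mm, then straight to +30 mm with inner faces at y = -28.5 and +28.5 mm (3.5 mm play each side of the slab)
- jig_home (a point): point fixed to the jig where the centre of the yellow slab comes when it is fully home: jig frame (-15, 0, +16) mm. Axes as the jig's (x loading direction, z up); home, the slab's length (its y axis, either way) lies along x
- jig_stops: the two brass hard stops of the jig; this body's origin and axes coincide with jig. Rigid, 14 mm above the bed, 12 mm wide each, at y = -18 and +18 mm, with flat faces at x = +30 mm
- plunger (a joint): how far the red plunger (10 mm thick nose at y = 0, axis 6 mm above the bed, free end at jig x = +20 mm) is pushed in, m: 0 free, 0.010 when the slab meets the stops (it could go to 0.014). Its spring pushes back with 2.4 N at 0 and 6.4 N at 0.010 (400 N/m), so 10 to 15 N, plus any rubbing on the bed, keeps the slab on the stops
There are look-alikes about, which are no part of the job. Of the things like the part that bears yellow_slab_mid, leave any that is purple; of the rest the larger one is meant.

How it is judged:
At the end, for the whole second after the job is handed in: Yellow slab flat on the bed (4 mm, 0.08 rad), lengthwise (0.08 rad) and centred (6 mm), at most 2.5 mm short of home; plunger in by over 7.5 mm; slab bearing on the brass stops with over 1 N, the fingers still on it with over 1 N (x of yellow_slab_mid in the frame of jig_home above -0.0025 m and y of yellow_slab_mid in the frame of jig_home between -0.006 and 0.006 m and z of yellow_slab_mid in the frame of jig_home between -0.003 and 0.004 m and angle between the y axis of yellow_slab_mid and the x axis of jig_home, either way round below 0.08 rad and angle between yellow_slab_mid's own z axis and vertical below 0.08 rad and value of joint plunger above 0.0075 m and contact force between yellow_slab and jig_stops above 1 N and contact force between the fingers and yellow_slab above 1 N); the arm keeps its last pose, push and grip.
It fails at once if the slab is forced against the stops with more than 60 N (contact force between yellow_slab and jig_stops above 60 N).
It fails at once if the teal offcut is shifted more than 30 mm (distance of teal_slab_mid from where it was at the start of the episode above 0.03 m).
It fails at once if the red offcut is shifted more than 30 mm (distance of red_slab_mid from where it was at the start of the episode above 0.03 m).
It also fails if it takes over 61 s, if anything falls off the work surface, if the arm or the gripper's body presses on something with over 40 N, if the wrist force passes 120 N, or if a joint passes its speed limit or range.

## Working session

There is one attempt and no reset: what is moved stays moved. The work goes in short steps, each a Python script; the robot and the scene stay as the last script left them, time stands still between calls to the robot, and variables do not carry over. Pictures are saved under pics/ and viewed, and the job is handed in when it is done.

```bash
mkdir -p pics; ls
python3 - <<'E'
from bench import manip, effector, viewer
import cv2
for n in("scene","top"):
    im=viewer.get_image(n); cv2.imwrite(f"pics/{n}0.png",im[:,:,::-1]); c=viewer.get_calibration(n); print(n,c)
print(manip.current_clock(),manip.current_tool_pos(),manip.current_tcp_rot(),manip.current_force())
E
```

```text
pics
scene {'vfov': 45.884154127632364, 'cx': 255.22150770554956, 'cy': 200.1741945567095, 'eye': array([0.11390782, 0.62073792, 0.77457841]), 'attitude': array([-0.24305463,  0.89371372, -0.36656725,  0.08847985])}
top {'vfov': 54.46327510559284, 'cx': 260.1052179075449, 'cy': 186.78000018831747, 'eye': array([0.39306292, 0.01783342, 1.05015772]), 'attitude': array([-0.70074475,  0.71171647, -0.04454464,  0.02079018])}
0.1 [ 0.17864051 -0.62432254  0.22579655] [ 7.98499093e-01 -6.01995390e-01 -6.82403315e-04 -5.32670880e-04] [-0.1430117  -0.72864513  0.29329572]
```

View pics/top0.png

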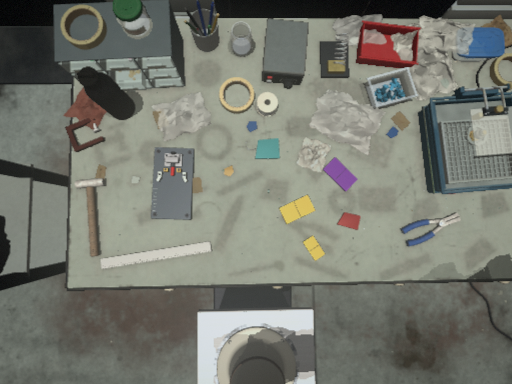

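View pics/scene0.png

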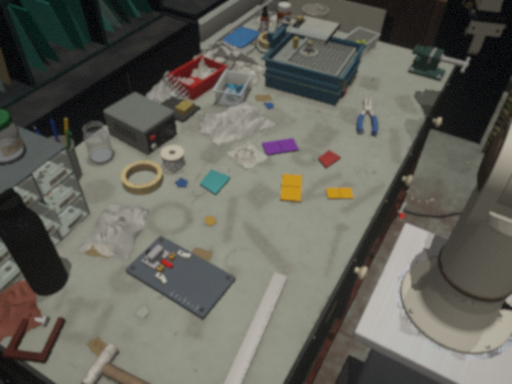

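The top view shows two yellow pieces, at (297,209) and (314,248), and a purple one at (340,174). Purple is excluded, so the larger yellow one at (297,209) is the one meant. The jig is at (173,184) with its plunger end up in the image. Next I'll measure these and confirm the choice in a crop.

```bash
cat > h.py <<'E'
import numpy as np, cv2
from scipy.spatial.transform import Rotation as R
from bench import manip, effector, viewer
def cast(cal,uv,z,H=384):
    f=H/2/np.tan(np.radians(cal['vfov'])/2)
    uv=np.atleast_2d(uv).astype(float)
    d=np.c_[(uv[:,0]-cal['cx'])/f,(uv[:,1]-cal['cy'])/f,np.ones(len(uv))]
    d=R.from_quat(cal['attitude']).apply(d); e=np.array(cal['eye'])
    return e+d*((z-e[2])/d[:,2])[:,None]
def proj(cal,P,H=384):
    f=H/2/np.tan(np.radians(cal['vfov'])/2)
    p=R.from_quat(cal['attitude']).inv().apply(np.atleast_2d(P)-cal['eye'])
    return np.c_[cal['cx']+f*p[:,0]/p[:,2],cal['cy']+f*p[:,1]/p[:,2]]
def blobs(im,lo,hi,amin=30):
    h=cv2.cvtColor(im,cv2.COLOR_RGB2HSV); m=cv2.inRange(h,np.array(lo),np.array(hi))
    m=cv2.morphologyEx(m,cv2.MORPH_CLOSE,np.ones((3,3)))
    cs,_=cv2.findContours(m,cv2.RETR_EXTERNAL,cv2.CHAIN_APPROX_NONE)
    return [c for c in cs if cv2.contourArea(c)>amin]
def rect(cal,c,z):
    P=cast(cal,c[:,0,:],z); r=cv2.minAreaRect((P[:,:2]*1000).astype(np.float32)); return r
E
python3 - <<'E'
from h import *
np.set_printoptions(precision=4,suppress=True)
for n in("top","scene"):
    im=cv2.imread(f"pics/{n}0.png")[:,:,::-1].copy(); cal=viewer.get_calibration(n)
    for nm,lo,hi in(("yel",(18,150,120),(32,255,255)),("purp",(130,80,60),(160,255,255)),("teal",(82,100,60),(95,255,255)),("red",(0,150,80),(6,255,255)),("red2",(172,150,80),(180,255,255))):
        for c in blobs(im,lo,hi): print(n,nm,c[:,0].mean(0),cv2.contourArea(c),rect(cal,c,.008))
    if n=="top":
        J=im[140:230,140:210]; 
        a=cv2.resize(im[140:230,140:210],None,fx=5,fy=5,interpolation=cv2.INTER_CUBIC)
        b=cv2.resize(im[150:270,265:375],None,fx=3.75,fy=3.75,interpolation=cv2.INTER_CUBIC)
        cv2.imwrite("pics/crop0.png",np.hstack([a,b])[:,:,::-1]); print(a.shape,b.shape)
E
```

```text
top purp [339.9118 174.0882] 492.0 ((522.7138671875, -244.8335418701172), (88.199951171875, 48.31565475463867), 45.293067932128906)
top teal [267.5088 143.4737] 86.5 ((610.2157592773438, -42.2001838684082), (24.874507904052734, 55.500083923339844), 6.239779949188232)
top red [388.5591  42.8871] 2010.0 ((910.1297607421875, -404.1337585449219), (173.7545928955078, 115.1351318359375), 82.65131378173828)
(450, 350, 3) (450, 412, 3)
scene yel [339.0323 192.7097] 205.0 ((313.84454345703125, -162.125), (58.888885498046875, 30.881736755371094), 31.14290428161621)
scene yel [290.8313 187.6386] 446.5 ((422.43585205078125, -117.6958999633789), (45.81426239013672, 90.65174865722656), 26.01082420349121)
scene purp [279.575 146.25 ] 345.0 ((519.1903686523438, -244.5784454345703), (87.74224853515625, 50.821983337402344), 43.6937141418457)
scene teal [214.45 181.  ] 324.0 ((594.4588012695312, -38.45856857299805), (52.072113037109375, 64.44615936279297), 0.827903687953949)
scene teal [106.3947  22.9737] 34.0 ((1426.5489501953125, -557.8507690429688), (18.648061752319336, 149.95306396484375), 54.1419677734375)
scene red [166.3043 263.2174] 35.5 ((540.9185180664062, 217.84161376953125), (9.891901016235352, 25.59014320373535), 84.09847259521484)
scene red [328.2368 158.5263] 121.0 ((388.7266845703125, -263.712158203125), (48.64002990722656, 32.363197326660156), 73.49456787109375)
scene red [204.9855  77.6667] 382.0 ((890.0889892578125, -420.3309326171875), (84.32337951660156, 232.28741455078125), 10.416025161743164)
scene red [185.7042  67.3662] 205.5 ((968.41015625, -455.6268005371094), (139.8617706298828, 52.0699348449707), 83.11702728271484)
```

View pics/crop0.png

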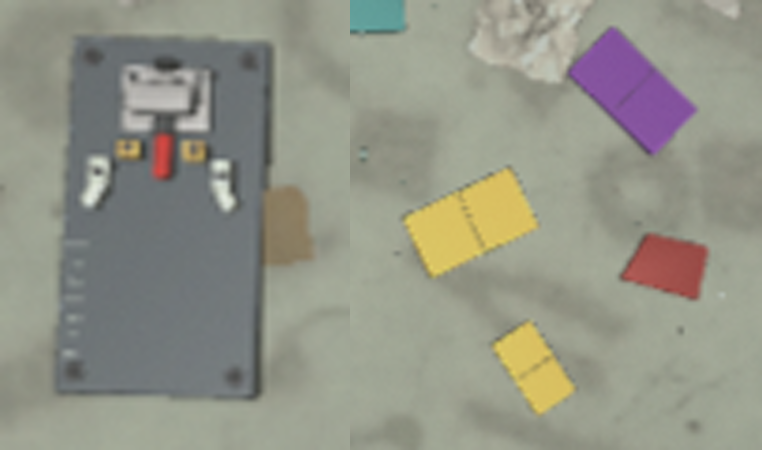

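The crop confirms it. The larger yellow slab is at about (297,209), with a thin dark line across its middle. The small yellow one at (314,248) and the purple one are decoys. The jig is upright in the picture, with its mouth facing down the image towards the robot (loading direction is image up).

Run:
```python
from h import *
np.set_printoptions(precision=4,suppress=True)
for n in("top","scene"):
    im=cv2.imread(f"pics/{n}0.png")[:,:,::-1].copy(); cal=viewer.get_calibration(n)
    for c in blobs(im,(17,110,90),(32,255,255),80):
        if cv2.contourArea(c)<1000: 
            r=rect(cal,c,.008);print(n,"yel",c[:,0].mean(0),r, R.from_quat(manip.current_tcp_rot()).as_matrix()[:,0] if 0 else '')
    g=cv2.cvtColor(im,cv2.COLOR_RGB2HSV)
    if n=="top": print(g[200,165],g[215,180],g[100,215],im[200,165])
    x0,y0,x1,y1=(140,140,210,230) if n=="top" else (115,225,245,325)
    m=((im.max(2)<130)&(im[:,:,2].astype(int)>im[:,:,0]+3)).astype(np.uint8)
    k=np.zeros_like(m);k[y0:y1,x0:x1]=m[y0:y1,x0:x1]
    k=cv2.morphologyEx(k,cv2.MORPH_OPEN,np.ones((3,3)))
    cs,_=cv2.findContours(k,cv2.RETR_EXTERNAL,cv2.CHAIN_APPROX_NONE); c=max(cs,key=cv2.contourArea); c=cv2.convexHull(c)
    print(n,"jig",rect(cal,c,.012),cv2.contourArea(c))
    for col,lo,hi in(("red",(0,150,80),(8,255,255)),("brass",(12,80,80),(25,255,255)),):
        s=im[y0:y1,x0:x1].copy()
        for c in blobs(s,lo,hi,3): 
            uv=c[:,0]+[x0,y0]; print(n,col,uv.mean(0),cast(cal,uv.mean(0),.024))
```

```text
top yel [313.4444 247.5741] ((317.6098937988281, -163.6067352294922), (60.99455261230469, 33.730281829833984), 31.655092239379883) 
top yel [296.7412 209.    ] ((425.61614990234375, -119.04287719726562), (48.62599182128906, 88.28311920166016), 25.131135940551758) 
[ 94  15 118] [ 98  16 126] [ 39  27 163] [111 117 118]
top jig ((503.7965087890625, 225.64450073242188), (107.59492492675781, 195.9654998779297), 88.58660888671875) 2626.0
top red [172.0588 170.7059] [[0.5358 0.2243 0.024 ]]
top brass [178.3636 169.8182] [[0.538 0.207 0.024]]
top brass [165.3333 169.5   ] [[0.5394 0.2427 0.024 ]]
scene yel [339.2    192.9231] ((313.0766906738281, -160.6279296875), (62.60542678833008, 34.23845672607422), 31.142967224121094) 
scene yel [291.0116 187.4535] ((421.8121643066406, -119.10563659667969), (50.12667465209961, 94.334716796875), 24.1108341217041) 
scene yel [183.7576 105.6364] ((849.114013671875, -263.9883117675781), (34.483455657958984, 49.61868667602539), 5.180735111236572) 
scene jig ((499.0915222167969, 226.94546508789062), (107.94205474853516, 197.10479736328125), 87.04210662841797) 3804.5
scene red [166.3043 263.2609] [[0.5319 0.2264 0.024 ]]
scene brass [160.0952 267.8095] [[0.5356 0.2417 0.024 ]]
scene brass [171.4444 256.6111] [[0.5332 0.2076 0.024 ]]
scene brass [202.8   253.225] [[0.483  0.1675 0.024 ]]
```

```bash
cat >> h.py <<'E'
def down(deg):
    a=np.radians(deg);c,s=np.cos(a),np.sin(a)
    return R.from_matrix(np.array([[c,s,0],[s,-c,0],[0,0,-1]])).as_quat()
E
python3 - <<'E'
from h import *
np.set_printoptions(precision=3,suppress=True)
print(manip.grip_depth, R.from_quat(manip.current_tcp_rot()).as_matrix()[:,0])
for a in (24.7,204.7):
    print('slab',a,manip.solve_ik([.42,-.119,.15],down(a)),manip.solve_ik([.42,-.119,.002],down(a)))
for a in (87.5,267.5):
    print('jig',a,manip.solve_ik([.43,.226,.10],down(a)),manip.solve_ik([.49,.226,.014],down(a)))
c=viewer.get_calibration("wrist");M=R.from_quat(manip.current_tcp_rot());print(c, M.inv().apply(c['eye']-manip.current_tool_pos()),(M.inv()*R.from_quat(c['attitude'])).as_matrix())
E
```

```text
0.0188 [ 0.275 -0.961 -0.002]
slab 24.7 [ 1.125  0.366 -1.052  2.121  0.417  0.876  0.258] [ 0.86   0.628 -0.765  2.198  0.787  0.613 -0.056]
slab 204.7 [-0.392  0.234  0.683  2.165 -0.204  0.804 -2.29 ] [-0.173  0.535  0.457  2.23  -0.513  0.476 -2.02 ]
jig 87.5 [ 0.003  0.435 -0.647  2.053  0.374  0.769  0.653] [ 0.243  0.832 -0.961  1.948  0.912  0.874  0.311]
jig 267.5 [-0.364  0.367 -0.206  2.065  0.112  0.72  -2.255] [-0.028  0.66  -0.574  1.956  0.554  0.686 -2.562]
{'vfov': 64.45504320158538, 'cx': 256.56575332019554, 'cy': 189.73676354596708, 'eye': array([ 0.259, -0.601,  0.384]), 'attitude': array([ 0.789, -0.594, -0.094,  0.124])} [-0.    -0.083 -0.158] [[ 1.     0.001  0.002]
 [-0.001  0.952  0.308]
 [-0.001 -0.308  0.952]]
```

```bash
cat > see.py <<'E'
from h import *
def shot(name):
    cal=viewer.get_calibration("wrist"); im=viewer.get_image("wrist"); cv2.imwrite(f"pics/{name}.png",im[:,:,::-1]); return cal,im
def slab(im,cal,z):
    cs=blobs(im,(17,90,70),(34,255,255),1000)
    return [(c[:,0].mean(0),rect(cal,c,z)) for c in cs]
E
python3 - <<'E'
from see import *
manip.move_pose([.424,-.119,.15],down(24.7))
cal,im=shot("w1"); 
for s in slab(im,cal,.008): print(s)
print(manip.current_clock(),manip.current_tool_pos(),manip.current_force())
E
```

```text
(array([142.40883978, 171.96132597]), ((316.17755126953125, -163.98895263671875), (63.897098541259766, 36.12593460083008), 32.71596908569336))
(array([256.65779468, 174.93155894]), ((423.55084228515625, -119.98881530761719), (50.710636138916016, 90.96511840820312), 24.431312561035156))
2.1917 [ 0.42420812 -0.12022337  0.1500527 ] [-0.2122847   0.54148299 -0.15404581]
```

View pics/w1.png

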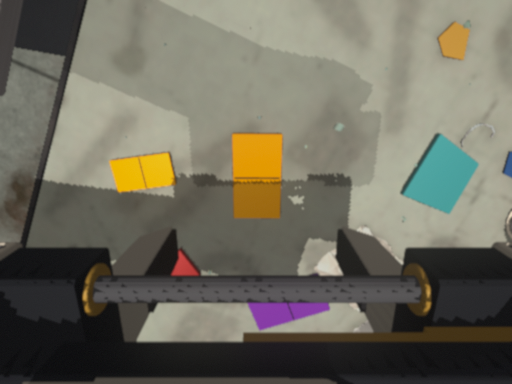

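The wrist view shows the slab centred at (257,175). It measures 50.7 x 91 mm, which matches the spec. The small yellow decoy is at (142,172) and the teal offcut at (440,172), both clear of the fingers. Next: grasp 8 mm behind the middle.

Run:
```python
from see import *
a=24.4; t=np.radians(a); lead=np.array([np.sin(t),-np.cos(t)])
p=np.array([.4236,-.1200])-.008*lead
manip.servo_line([*p,.05],down(a),vel=.15)
manip.servo_line([*p,.002],vel=.06)
print(manip.current_tool_pos(),manip.current_force())
effector.close(40)
print(manip.current_finger_gap(),manip.current_tool_pos(),manip.current_force(),manip.current_clock())
manip.servo_line([*p,.06],vel=.1)
print(manip.current_finger_gap(),manip.current_force(),manip.current_clock())
cal,im=shot("w2")
for s in slab(im,cal,.066): print(s)
```

```text
[ 0.42051128 -0.11258455  0.00210703] [ 0.38011858 -0.06175507 -0.22419832]
0.04910296182563797 [ 0.42033781 -0.11271903  0.00203242] [ 0.03999357 -0.40521977  0.93940081] 4.7083
0.04878702344090327 [-0.43181916  0.17136113 -1.52589131] 5.4417
(array([313.40390879, 335.58631922]), ((476.05670166015625, -151.37802124023438), (187.92640686035156, 9.96000862121582), 24.49422836303711))
(array([256.08252427, 313.85436893]), ((437.479248046875, -153.0136260986328), (49.898929595947266, 17.53219985961914), 24.485034942626953))
(array([103.14403292, 213.04115226]), ((335.6825256347656, -127.728759765625), (46.03678512573242, 25.316875457763672), 32.38182067871094))
(array([256.29577465, 228.45352113]), ((414.702392578125, -103.03169250488281), (50.41481399536133, 55.23390197753906), 24.479013442993164))
```

View pics/w2.png

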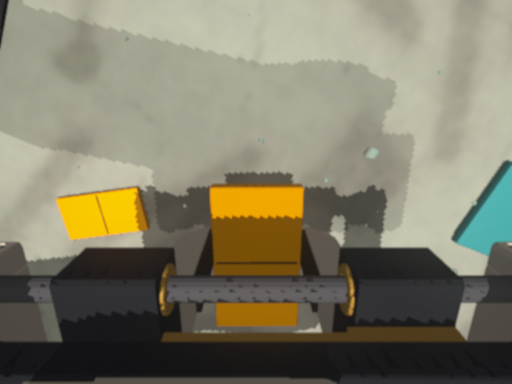

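The slab lifted level and aligned (gap 48.8 mm). The dark midline is at row 264, and the leading end is hidden behind the gripper bar at the bottom. The wrist camera looks to the trailing side, so I'll hover past the jig to measure it directly.

Run:
```python
from see import *
p=manip.current_tool_pos()
manip.servo_line([p[0],p[1],.18],vel=.2)
manip.move_pose([.62,.226,.22],down(87.7))
cal,im=shot("w3"); print(cal['eye'],cal['attitude'],manip.current_clock(),manip.current_finger_gap(),manip.current_tool_pos())
np.save("cal3.npy",cal,allow_pickle=True)
```

```text
[0.53597135 0.22833037 0.37720975] [0.71257391 0.68413306 0.1066698  0.11323397] 7.7583 0.04939636477709724 [0.62045051 0.22392372 0.21970749]
```

View pics/w3.png

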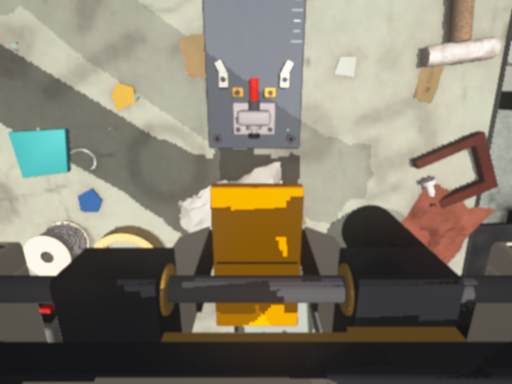

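The jig's plunger-end corners are at about (207,147) and (298,148). The brass stops are at (238,92) and (270,92), with the red plunger between them at (254,90). Next I'll fit these.

Run:
```python
from see import *
np.set_printoptions(precision=4,suppress=True)
cal=np.load("cal3.npy",allow_pickle=True).item()
im=cv2.imread("pics/w3.png")[:,:,::-1].copy()
m=((im.max(2)<140)&(im[:,:,2].astype(int)>im[:,:,0]+3)).astype(np.uint8)
m[:, :198]=0;m[:,310:]=0;m[156:]=0
m=cv2.morphologyEx(m,cv2.MORPH_OPEN,np.ones((3,3)));m=cv2.morphologyEx(m,cv2.MORPH_CLOSE,np.ones((3,3)))
cs,_=cv2.findContours(m,cv2.RETR_EXTERNAL,cv2.CHAIN_APPROX_NONE);c=max(cs,key=cv2.contourArea)
c=c[:,0]
P=cast(cal,c,.012)[:,:2]
L=P[(c[:,0]<225)&(c[:,1]>3)&(c[:,1]<140)];Rr=P[(c[:,0]>285)&(c[:,1]>3)&(c[:,1]<140)];E=P[(c[:,1]>140)&(c[:,0]>215)&(c[:,0]<290)]
for nm,Q in(("L",L),("R",Rr),("E",E)):
    vx,vy,x,y=cv2.fitLine(Q.astype(np.float32),cv2.DIST_HUBER,0,.001,.001).ravel(); print(nm,len(Q),x,y,np.degrees(np.arctan2(vy,vx)))
for c2 in blobs(im,(15,120,80),(28,255,255),8):
    q=c2[:,0]
    if 220<q[:,0].mean()<290 and q[:,1].mean()<110: print('brass',q.mean(0),q.min(0),q.max(0),cast(cal,q.mean(0),.026))
for c2 in blobs(im,(0,180,100),(6,255,255),20):
    q=c2[:,0]
    if 220<q[:,0].mean()<290: print('red',q.mean(0),q.min(0),q.max(0),cast(cal,[q[:,0].mean(),q[:,1].min()],.02))
w=cv2.cvtColor(im,cv2.COLOR_RGB2HSV); ww=((w[...,1]<40)&(w[...,2]>190)).astype(np.uint8); ww[:,:205]=0;ww[:,300:]=0;ww[120:]=0;ww[:50]=0
cs,_=cv2.findContours(ww,cv2.RETR_EXTERNAL,cv2.CHAIN_APPROX_NONE)
for q in cs:
    if len(q)>10: print('guide',q[:,0].mean(0),q[:,0].min(0),q[:,0].max(0),cast(cal,q[:,0].mean(0),.026))
cv2.imwrite("pics/c3.png",cv2.resize(im[0:160,190:320],None,fx=4,fy=3.7,interpolation=cv2.INTER_CUBIC)[:,:,::-1])
# slab edges in hand
for s in slab(im,cal,manip.current_tool_pos()[2]+.006): print(s)
```

```text
L 134 0.53617877 0.17222378 -4.2073393
R 34 0.57386774 0.27183115 15.922145
E 74 0.59842163 0.22340365 87.6692
brass [269.5588  92.    ] [264  88] [275  96] [[0.5372 0.2415 0.026 ]]
brass [237.3235  92.    ] [232  88] [242  96] [[0.5357 0.2062 0.026 ]]
red [253.66  89.  ] [250  79] [257  99] [[0.5228 0.2246 0.02  ]]
guide [260.2778 112.9286] [239 103] [274 119] [[0.5591 0.2305 0.026 ]]
guide [238.9783 108.087 ] [234 103] [247 116] [[0.5528 0.207  0.026 ]]
guide [285.7778  74.1429] [280  60] [293  87] [[0.5195 0.2595 0.026 ]]
guide [221.5873  74.0635] [215  60] [227  86] [[0.5166 0.1903 0.026 ]]
(array([313.414, 335.724]), ((679.9347534179688, 257.4472961425781), (188.76470947265625, 10.6922025680542), 88.39254760742188))
(array([256.05 , 313.855]), ((663.1455688476562, 222.51380920410156), (49.04692840576172, 16.748628616333008), 87.7716293334961))
(array([256.8927, 228.5141]), ((608.5867309570312, 225.2231903076172), (50.53477478027344, 55.63941955566406), 86.55960083007812))
```

View pics/c3.png

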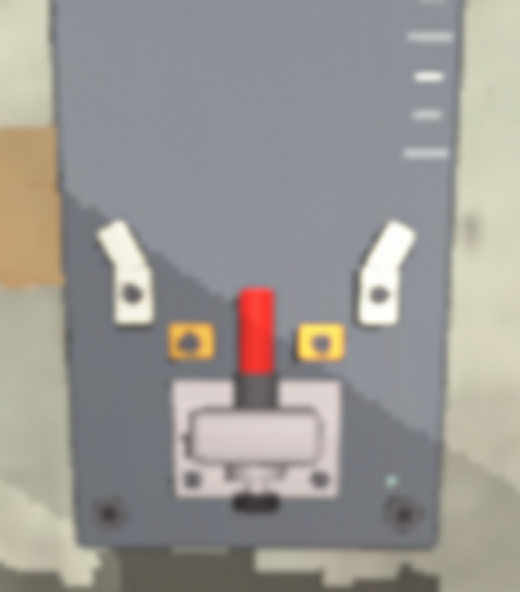

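Yaw comes out at −2.3° from both the end edge (87.67°) and the stops. The stop-front face at x≈0.532 and the plunger tip at x≈0.523 put the jig origin at about (0.5015, 0.2254). The scene/top estimates give (0.5014, 0.2263), so they agree within about 1 mm. Next, lower the slab in front of the mouth.

```bash
cat >> h.py <<'E'
O=np.array([.5015,.2254]);YAW=-2.35;_u=np.array([np.cos(np.radians(YAW)),np.sin(np.radians(YAW))]);_v=np.array([-_u[1],_u[0]])
def J(x,y=0): return O+x*_u+y*_v
def Ji(p): d=np.asarray(p)[:2]-O; return d@_u,d@_v
Q=down(90+YAW)
E
python3 - <<'E'
from see import *
np.set_printoptions(precision=4,suppress=True)
manip.servo_line([*J(-.066),.2],Q,vel=.2)
manip.servo_line([*J(-.066),.05],vel=.15)
manip.servo_line([*J(-.066),.017],vel=.05)
manip.sleep(.3)
print(manip.current_tool_pos(),Ji(manip.current_tool_pos()),manip.current_force(),manip.current_finger_gap())
im=viewer.get_image("top");cv2.imwrite("pics/t4.png",cv2.resize(im[120:240,110:240],None,fx=5,fy=5,interpolation=cv2.INTER_CUBIC)[:,:,::-1])
im=viewer.get_image("scene");cv2.imwrite("pics/s4.png",cv2.resize(im[190:340,80:280],None,fx=4,fy=4,interpolation=cv2.INTER_CUBIC)[:,:,::-1])
shot("w4");print(manip.current_clock())
E
```

```text
[0.4357 0.2281 0.0172] (np.float64(-0.06581392391180356), np.float64(1.449950738785774e-05)) [-0.6469  0.3962 -0.3613] 0.04938145545034218
11.2417
```

View pics/t4.png

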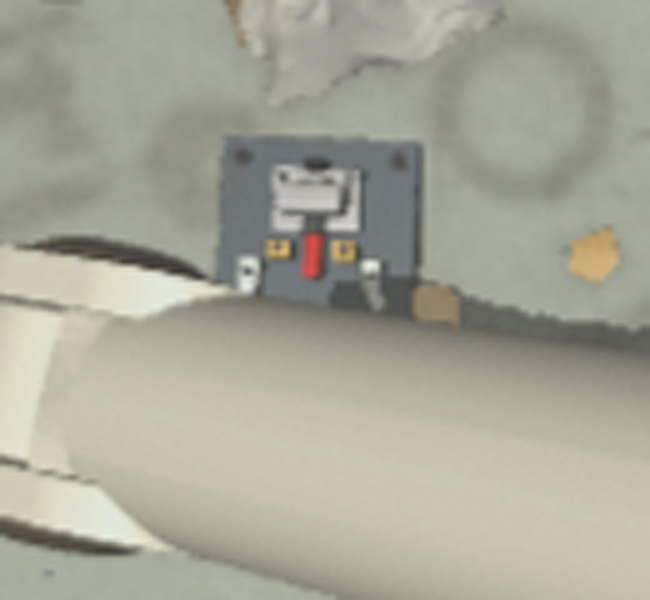

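View pics/s4.png

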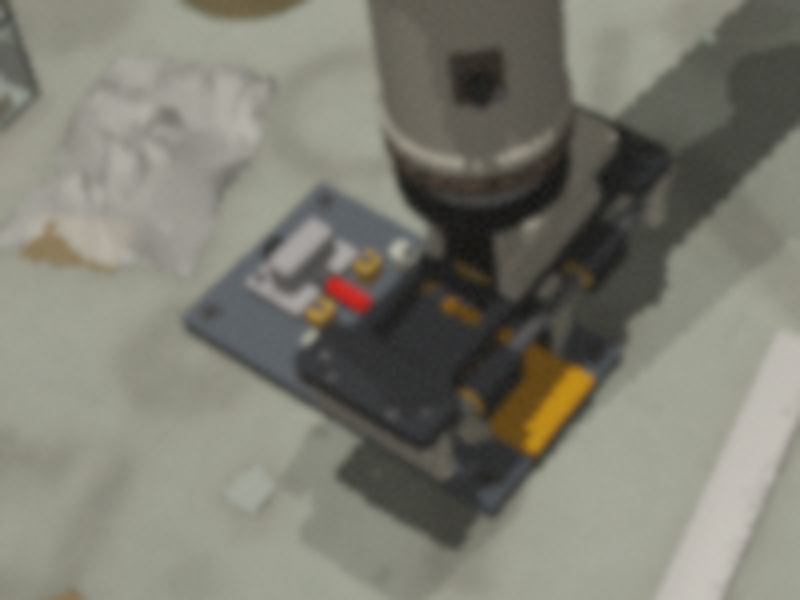

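View pics/w4.png

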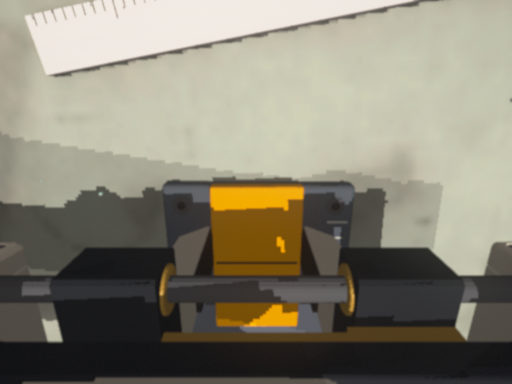

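The wrist view shows the slab (cols 210–303) centred between the jig's end corners (163–353) to about 1 mm and parallel to them. Its trailing edge is flush with the jig's open end, as expected. Next, lower to touch and slide in while watching the force.

Run:
```python
from see import *
np.set_printoptions(precision=3,suppress=True)
F0=manip.current_force(); z=.017
for z in (.016,.015,.0145,.014):
    manip.servo_line([*J(-.066,.0005),z],vel=.02); manip.sleep(.1); f=manip.current_force()-F0
    print(z,manip.current_tool_pos()[2],f)
    if abs(f[2])>3: break
z0=z
for x in (-.058,-.050,-.044,-.038,-.036):
    manip.servo_line([*J(x,.0005),z0],vel=.03); manip.sleep(.1); f=manip.current_force()-F0
    print(x,np.array(Ji(manip.current_tool_pos())),manip.current_tool_pos()[2],f, manip.current_clock())
    if abs(f[1])>8 or f[0]<-8: break
```

```text
0.016 0.015979629691021107 [ 1.023 -0.053  0.375]
0.015 0.014992746972045737 [0.356 0.037 1.375]
0.0145 0.014489780044946502 [-0.567 -0.65   0.644]
0.014 0.014082112417142637 [-0.631 -0.232  2.402]
-0.058 [-0.057  0.001] 0.01407828815974839 [0.72  0.009 1.137] 13.1583
-0.05 [-0.05   0.001] 0.01407811644513799 [-1.709  0.877  5.038] 13.675
-0.044 [-0.044  0.001] 0.01405103680121379 [-2.846  0.258  5.182] 14.125
-0.038 [-0.038  0.001] 0.014063838973503481 [-3.232  0.055  6.354] 14.575
-0.036 [-0.037  0.001] 0.014050124530145806 [-4.029  0.834  7.679] 14.925
```

The slab is through the mouth with no side load. Bed pressure is about 7 N, so I'll ease up 0.3 mm and continue in 1 mm steps.

Run:
```python
from see import *
np.set_printoptions(precision=3,suppress=True)
F0=np.array([-.65,.4,-.36]); z0=.0137+.0001
x=-.036
while x<-.019:
    x+=.001
    manip.servo_line([*J(x,.0005),z0],vel=.02); manip.sleep(.08); f=np.mean([manip.current_force() for _ in range(1)],0)-F0
    print(round(x,4),np.array(Ji(manip.current_tool_pos())),manip.current_tool_pos()[2],f, manip.current_finger_gap(),manip.current_clock())
    z0=min(z0+.0001,.0142) if f[2]>5 else z0
    if abs(f[1])>8 or f[0]<-13: break
```

```text
-0.035 [-0.037  0.001] 0.014023291331223334 [-6.819 -1.84  11.146] 0.049485034436623714 15.2583
-0.034 [-0.035  0.001] 0.014042526145240767 [-5.681 -0.918  8.312] 0.049291592135274745 15.5917
-0.033 [-0.034  0.001] 0.014049789124372394 [-4.265 -0.401  6.899] 0.049211891952564465 15.925
-0.032 [-0.033  0.001] 0.014046821248053086 [-4.055  0.027  6.323] 0.048968504022437534 16.2583
-0.031 [-0.033  0.001] 0.014042937289800269 [-6.991  0.17   6.784] 0.04939735017746517 16.5917
-0.03 [-0.033  0.001] 0.014014197378366199 [-7.96  -1.16   9.445] 0.04883564688014445 16.925
-0.029 [-0.032  0.001] 0.014034590741979845 [-9.393 -0.638 10.627] 0.04917989597541727 17.2583
-0.028 [-0.032  0.001] 0.014008432151112075 [-9.949 -0.978 11.481] 0.048863053461990116 17.5917
-0.027 [-0.031  0.001] 0.014015401805362673 [-10.872  -0.116  12.958] 0.04891975013466247 17.925
-0.026 [-0.03   0.001] 0.01402066737240949 [-11.416  -1.47   12.509] 0.04909086297266887 18.2583
-0.025 [-0.029  0.001] 0.014020044645404042 [-11.117  -2.045  13.521] 0.04939725521882553 18.5917
-0.024 [-0.029  0.001] 0.014008806703702942 [-12.619  -2.015  15.759] 0.04921359687913931 18.925
-0.023 [-0.028  0.001] 0.014020887745272385 [-13.708  -2.126  15.495] 0.049236015562037896 19.2583
```

I ended up pressing harder on the bed: my z went to 13.8 mm, lower than before. I'll raise the z command to cut the rubbing, then continue. The plunger was met at about −33.5 mm actual, so home should be near −23.5 mm. The arm is compliant, at roughly 3 N/mm.

Run:
```python
from see import *
np.set_printoptions(precision=3,suppress=True)
F0=np.array([-.65,.4,-.36])
x=-.023; z0=.0142
for k in range(14):
    manip.servo_line([*J(x,.0005),z0],vel=.02); manip.sleep(.1); f=manip.current_force()-F0
    a=np.array(Ji(manip.current_tool_pos()))
    print(round(x,4),round(z0,4),a,manip.current_tool_pos()[2],f, manip.current_clock())
    if abs(f[1])>8 or f[0]<-20: break
    if f[2]>5: z0+=.0003
    elif f[2]<1: z0-=.0002
    if f[2]<9: x+=.001
```

```text
-0.023 0.0142 [-0.028  0.001] 0.01400952818684131 [-13.564  -2.089  14.409] 19.6083
-0.023 0.0145 [-0.027  0.   ] 0.014015114043673178 [-10.679  -1.537  10.807] 19.9583
-0.023 0.0148 [-0.026  0.   ] 0.0140643992620621 [-8.565  0.047  5.306] 20.3083
-0.022 0.0151 [-0.025  0.   ] 0.014098365044742368 [-6.234  0.808  0.726] 20.6583
-0.021 0.0149 [-0.025  0.   ] 0.014071658075878842 [-8.728  0.626  5.062] 21.0083
-0.02 0.0152 [-0.023  0.   ] 0.01410648980720065 [-7.874  0.26   2.071] 21.3583
-0.019 0.0152 [-0.023  0.   ] 0.014086419336874934 [-9.504  1.316  3.948] 21.7083
-0.018 0.0152 [-0.023  0.   ] 0.014069035549723864 [-11.667  -0.412   6.234] 22.0583
-0.017 0.0155 [-0.023  0.   ] 0.014066451390958436 [-12.936   0.686   5.356] 22.4083
-0.016 0.0158 [-0.023  0.   ] 0.014096836320153482 [-15.749   0.449   6.083] 22.7583
-0.015 0.0161 [-0.023  0.   ] 0.014105694041111044 [-16.837  -0.425   4.188] 23.1083
-0.014 0.0161 [-0.023  0.   ] 0.01409178306799827 [-19.942   0.691   6.03 ] 23.4583
-0.013 0.0164 [-0.023  0.   ] 0.014098283462529948 [-21.24   0.33   5.79] 23.8083
```

The position has stopped at −23 mm while the force keeps rising: that's hard contact at the predicted place. Holding push is 21 N, less 6.4 N spring and a few N rubbing. Now a visual check.

Run:
```python
from see import *
np.set_printoptions(precision=4,suppress=True)
cal,im=shot("w5")
t=viewer.get_image("top");s=viewer.get_image("scene");
tc=cv2.resize(t[140:200,140:210],(420,360),interpolation=cv2.INTER_CUBIC);sc=cv2.resize(s[235:305,120:190],(360,360),interpolation=cv2.INTER_CUBIC)
cv2.imwrite("pics/ts5.png",np.hstack([tc,sc])[:,:,::-1])
manip.sleep(.5)
for _ in range(3): print(Ji(manip.current_tool_pos()),manip.current_force(),manip.current_finger_gap(),manip.current_clock()); manip.sleep(.3)
for q in slab(im,cal,.020): print(q)
```

```text
(np.float64(-0.023211380722926937), np.float64(0.0004229166076682965)) [-20.965    0.8367   6.0123] 0.049297092087794536 24.4583
(np.float64(-0.023200657921860112), np.float64(0.0004073922695401499)) [-21.1816   1.4621   5.8198] 0.04894601459498405 24.7583
(np.float64(-0.023186533471385093), np.float64(0.00041641750299198566)) [-20.7231   1.3162   5.0242] 0.04895619836180527 25.0583
(array([308.3047, 330.4408]), ((528.2236938476562, 260.13739013671875), (187.49533081054688, 28.538005828857422), 88.12238311767578))
(array([256.2629, 228.8371]), ((467.3223571777344, 227.16159057617188), (49.64597702026367, 54.441139221191406), 88.00944519042969))
```

View pics/w5.png

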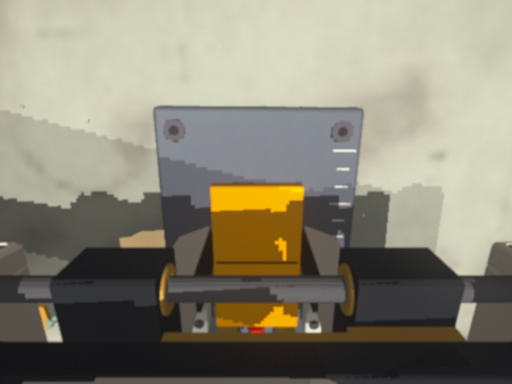

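View pics/ts5.png

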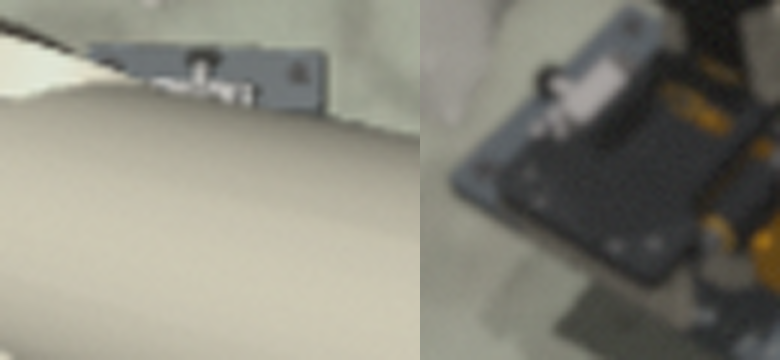

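The wrist view shows the slab between the guides with the plunger's red nose at its front (257,330). The midline is still at row 263, so it hasn't slipped in the grip. I'll check the trailing-edge distance from the jig's open end, which should be 40 mm, and hand in if it agrees.

Run:
```python
from see import *
cal=viewer.get_calibration("wrist")
a=cast(cal,[[156,107.5],[361,109]],.012);b=cast(cal,[[211,185],[302,185]],.020)
ja=np.array([Ji(p) for p in a])*1000; jb=np.array([Ji(p) for p in b])*1000
print(ja,jb,'dist',jb[:,0].mean()-ja[:,0].mean(),'lat',jb[:,1].mean()-ja[:,1].mean())
print('ang jig',np.degrees(np.arctan2(*(a[1]-a[0])[:2])),'slab',np.degrees(np.arctan2(*(b[1]-b[0])[:2])))
if abs(jb[:,0].mean()-ja[:,0].mean()-40)<3: manip.hand_in(); print("handed in",manip.current_clock())
```

```text
[[-99.52683407 -51.34115205]
 [-99.33488879  53.46132919]] [[-60.74769788 -23.52139517]
 [-61.04738215  24.09145208]] dist 38.53332141295956 lat -0.7750601161977588
ang jig 2.4549368481885514 slab 1.9893742842850914
the job is handed in; nothing more can be done
the job is handed in; nothing more can be done
```

The yellow slab is loaded against the brass stops, and the job was handed in at about 25 s with the gripper still pressing it home. I got no verdict back, so success isn't confirmed.

I picked the larger yellow slab rather than the small yellow or purple look-alikes. I gripped it across its width at 40 N, 8 mm behind its middle, then laid it on the bed short edge first. I slid it between the guides and pushed in 1 mm steps.

**Last checks**
- **Home on the stops:** travel stopped about 10 mm after meeting the plunger, while the force kept rising. The holding push is a steady 21 N. After the 6.4 N spring and a few N of rubbing, that leaves about 11 N on the stops, though I couldn't measure that directly.
- **Alignment:** the slab is about 0.8 mm off centre and within about 0.5° of the jig.
- **Grip:** the slab's midline had not moved in the gripper, and the finger gap held at 49 mm.
- **Offcuts:** the arm never went near the teal and red pieces, but I did not re-measure them at the end.

**Problems and disagreements**
- **Trailing edge:** it measured 38.5 mm from the jig's open end, against 40 mm expected. That is within the 2 mm camera calibration error, and the hard contact supports it being home.
- **Bed pressure:** during insertion I set the height slightly too low and pressed on the bed with up to about 16 N. I eased it to about 5 N before the final push.
- **Blocked views:** the arm hid the stops from the top and scene cameras, so I could not see the final contact directly.

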